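Roll the duster can clear of the router's ports

TASK

The air-duster can is lying on the mat in the way of the router's ports. With a fingertip on top of the can, roll it sideways along the mat to the yellow strip and leave it lying still along the strip, with its middle line over the strip. Push only on the upper half of the can, do not grip or lift it, and leave everything else on the mat where it is.

Things in the scene. Friction and masses are not known exactly. Their poses are not given: they have to be found in the camera images.
- can: Lying can, 0.28 kg, white with red band and black bars: cylinder 66 mm across, 130 mm long, plus a 32 mm long, 40 mm wide orange cap. Origin on its axis, half-way along the 130 mm cylinder (33 mm above the mat). x runs along the axis to the cap; y, z turn as it rolls. Slight rolling resistance: stops soon after a slow push. A fingertip on top that does not slip moves twice as far as the can.
- yellow_strip: Yellow strip printed flat on the mat, 200 mm long (its x axis) and 36 mm wide (its y axis). Origin at its centre, on the mat's top. It lies 100 to 190 mm to one side of the can, nearly parallel with it; which side varies.
- blue_strip: Blue strip of the same size on the other side of the can, printed flat on the mat; not the one wanted. Origin at its centre.
- mat: Flat grey service mat, fixed, 3 mm thick, 520 x 660 mm along its x and y. Origin at table height, 170 mm from its near edge (the -x edge) and midway in y. The can rests on it, with its axis along the mat's x to within about 0.1 rad.
- router: Black router, fixed on the mat, 170 x 270 mm and 57 mm high, two aerials up to 180 mm high at its far corners; its panel of ports (its -x face, 85 mm from its origin) looks at the can. Origin at the centre of its underside.
- mug: Blue mug, 76 mm in diameter, 85 mm high, stands beyond one of the strips. Origin at the centre of its underside. Leave alone.
- jar: Glass jar with a steel lid, 60 mm in diameter, 80 mm high, stands beyond the other strip. Origin at the centre of its underside. Leave alone.
- screwdriver: Screwdriver with a red handle, 170 mm long, lying on the robot's side of the can. Leave alone.
- usb_stick: Blue USB stick, 58 mm long, 9 mm high, lying on the robot's side of the can. Leave alone.
- adapter: Black power adapter, 42 x 65 x 28 mm, beside the router. Leave alone.
- screw_tray: Yellow screw tray, 75 x 90 x 22 mm, beside the router. Leave alone.
There are look-alikes about, which are no part of the job. Leave any brown, pink or purple look-alike of the can alone.

How it is judged:
On the way:
1. the can has rolled well over (rolled, not slid along) (angle between can's own z axis and vertical above 2 rad).
At the end, for the whole second after the job is handed in: The can lies still on the mat along the yellow strip: its middle line over the strip (within 18 mm of the strip's centre line), within 45 mm of its centre lengthwise and within 0.3 rad of its direction (y of can in the frame of yellow_strip between -0.018 and 0.018 m and x of can in the frame of yellow_strip between -0.045 and 0.045 m and angle between the x axis of can and the x axis of yellow_strip, either way round below 0.3 rad and height (world z) of can between 0.031 and 0.041 m and linear speed of can below 0.01 m/s and angular speed of can below 0.3 rad/s); the robot touches nothing.
It fails at once if the can is lifted off the mat (more than 10 mm) (height (world z) of can above 0.046 m).
It fails at once if the can is gripped or pushed low down: fingers touch it while the tips are below its half height (grasp point, 19 mm behind the tips, under 55 mm above the table) (contact force between the fingers and can above 0.3 N and height (world z) of the grasp point below 0.055 m).
It fails at once if another thing on the mat (mug, jar, screwdriver, adapter, USB stick, tray) is moved more than 20 mm (distance of any of mug, jar, screwdriver, adapter, usb_stick, screw_tray from where it was at the start of the episode above 0.02 m).
It also fails if it takes over 61 s, if anything falls off the work surface, if the arm or the gripper's body presses on something with over 40 N, if the wrist force passes 120 N, or if a joint passes its speed limit or range.

ROBOT

A 6-joint arm with a two-finger parallel gripper is mounted at the origin on the work surface. World frame = base frame: x ahead of the robot, y to its left, z up, the work surface at z = 0. Lengths are in m, angles in rad, forces in N, time in s.
With the tool pointing down it reaches from about 0.3 to 0.75 m from the base axis. Payload 8.5 kg.
Tool frame: the origin (TCP) lies on the centre line of the jaws, within the pads' length; the fingertips stand 25 mm ahead of it and the grasp point (between the pads) lies 6 mm ahead of it; z points along the fingers, y is the line along which they close (so a half turn about z gives the same grasp; the last joint's range is limited). The gripper opens to 88 mm and grips with 3 to 60 N. Pads are 18 mm wide; open, the fingers measure 123 mm over their backs; the gripper's body (75 mm by 187 mm) begins 45 mm behind the grasp point.
Start: joints at [1.119, 0.381, 1.297, -0, 1.464, -0.215], TCP at [0.129, 0.535, 0.224] pointing down, gripper open.
Joint ranges: [-3.11, 3.11], [-0.89, 2.33], [0.22, 2.48], [-1.42, 4.56], [0.17, 2.85], [-2.88, 2.88]. Speed limits (rad/s): [2.39, 2.39, 3.14, 3.14, 3.14, 3.14].

INTERFACE

Orientations are given as a rotation vector (axis times angle).
In Python, from bench import readout, eyes, finish_job gives the robot as it stands.
- The arm moves only by the tool send_rows, never from a script. Its argument "deltas" is a list of rows, each a list of 3 entries, a list of its own where there are three numbers: the shift along the tool's x, y, z scaled (see below), then the turn, a rotation vector about the tool's x, y, z scaled (see below), then the opening, from 0 (shut) to 1 (fully open). In form: [[[tx, ty, tz], [rx, ry, rz], jaw], ...]. A call has 1 to 20 rows; each row shifts and turns the commanded pose from where the row before left it, along the tool's axes as they then stand; what a row does not reach is not made up. The controller multiplies each number of a shift by 0.12 m and each number of a turn by 180 degrees. A row lasts 1/10 s, in which the tool goes at most 50 mm and 8.59 degrees, less where a joint would pass 70% of its speed; a pose out of reach is approached as far as the arm can. A call with a number of a shift or a turn outside -1 to 1 is refused whole. A call with a gripper value outside its range is refused whole. The fingers move at their own pace and stop on an object; "force" is the grip in N (left out, the last holds). Time passes only in rows, so rows that do not move let the fingers close. It gives the time, the measured TCP pose, the force, the opening and the grip force at its end, in the units of the state.
- readout.observe(): the state, without advancing time (a new reading comes with each control period).
- eyes.snapshot(name): name is "scene" or "side" or "wrist"; returns a dict with "img" (480x640x3 uint8, red, green, blue), "camera_matrix" (3x3 intrinsics, pixels), "rvec" (rotation vector, rad) and "tvec" (3), from world to camera coordinates, as OpenCV has them. Camera axes: x right, y down, z forward; pixel columns grow to the right and rows downward; lengths in m; the calibration is good to about 2 mm. A picture is of the moment at which its call begins. There is no depth.
- finish_job(): hands the job in; it is judged then, once.
Trained networks look in a picture, given as the dict that the camera call returned (one of the last four; its "shot" number tells which), for a name from the list of things; names that differ only in an ending like _2 or _b are one class to them, and where a whole thing is asked for, a point or a joint stands for the part that bears it (a point fixed in the world has none). Each returns a list of dicts, best first, with "conf" (0 to 1); they miss things now and then, are a little off and sometimes report something else, mostly with a low value. They report only what shows in the picture. A call takes as long as a camera call. They do not tell look-alikes from the thing itself.
- eyes.find_in(picture, thing): "extent" ([centre column, centre row, width, height] in pixels, round what is visible of it).
- eyes.tip_of(picture, thing): "uv" ([column, row] in pixels: a listed point, or the origin of a listed thing).
The state is a dict: "t": time; "joint_pos": joint angles; "dq": joint speeds; "joint_torque": joint torques, N m; "tool_pos": TCP position; "orientation": TCP orientation; "ft_force": force on the tool from outside, world axes, zero at the start; "moment": the same for the moment, N m; "grip_width": finger opening in m; "gripper_force": force on a finger pad.
Only numpy, scipy, OpenCV 4.12 (cv2) and the standard library are available. Lean on these libraries where they do the work, as an engineer would, in place of code of your own. Each camera call takes 0.05 s, during which the arm holds its last target. There are 200 camera calls.

## Working session

There is one attempt and no reset: what is moved stays moved. The work goes in short steps, Python scripts to look and compute and a tool call to move; the robot and the scene stay as the last step left them, time stands still between calls to the robot, and variables do not carry over. Pictures are saved under pics/ and viewed, at most 10 in all, crops included, and the job is handed in when it is done.

Besides the shell and the picture viewer there is one more tool, called after ">>>" as a command line: name --argument value ..., lists and objects as JSON in quotes. send_rows: Moves the arm, as the interface text tells. Its arguments: {"type":"object","properties":{"deltas":{"type":"array"},"force":{"type":"number"}},"required":["deltas"]}

```bash
mkdir -p pics
cat > h.py <<'E'
import numpy as np, cv2
from bench import readout, eyes
def P(s):
    R=cv2.Rodrigues(np.array(s["rvec"],float))[0]; return np.array(s["camera_matrix"]),R,np.array(s["tvec"],float).ravel()
def ray(s,uv,z):
    K,R,t=P(s); d=R.T@np.linalg.solve(K,[uv[0],uv[1],1]); c=-R.T@t
    return c+d*(z-c[2])/d[2]
def proj(s,X):
    return cv2.projectPoints(np.array(X,float).reshape(-1,3),np.array(s["rvec"],float),np.array(s["tvec"],float),np.array(s["camera_matrix"]),None)[0].reshape(-1,2)
E
python3 - <<'E'
from h import *
ims=[]
for n in ("scene","side"):
    s=eyes.snapshot(n); cv2.imwrite(f"pics/{n}1.png",s["img"][:,:,::-1])
    K,R,t=P(s); print(n,"cam",(-R.T@t).round(3))
    for th,z in (("can",.036),("yellow_strip",.003),("blue_strip",.003),("mug",.003),("jar",.003),("router",.003),("screwdriver",.01),("mat",0)):
        for d in eyes.tip_of(s,th)[:2]: print(th,round(d["conf"],2),np.round(d["uv"]),ray(s,d["uv"],z).round(3))
print(readout.observe())
E
```

```text
scene cam [1.157 0.311 0.871]
can 0.9 [272. 127.] [ 0.185 -0.346  0.036]
can 0.71 [334. 266.] [0.507 0.003 0.036]
yellow_strip 0.62 [402. 307.] [0.507 0.152 0.003]
yellow_strip 0.22 [429. 392.] [0.646 0.261 0.003]
blue_strip 0.67 [283. 245.] [ 0.486 -0.129  0.003]
mug 0.85 [470. 334.] [0.499 0.282 0.003]
jar 0.63 [241. 220.] [ 0.471 -0.246  0.003]
router 0.6 [258. 355.] [ 0.733 -0.026  0.003]
screwdriver 0.16 [473. 338.] [0.51  0.291 0.01 ]
mat 0.78 [335. 280.] [0.511 0.008 0.   ]
side cam [ 0.137 -0.807  0.92 ]
can 0.86 [233. 414.] [ 0.184 -0.346  0.036]
can 0.76 [169. 200.] [0.198 0.289 0.036]
yellow_strip 0.74 [301. 215.] [0.509 0.143 0.003]
blue_strip 0.9 [335. 292.] [ 0.485 -0.129  0.003]
jar 0.76 [346. 340.] [ 0.452 -0.257  0.003]
router 0.68 [406. 235.] [ 0.729 -0.024  0.003]
screwdriver 0.69 [257. 233.] [0.378 0.112 0.01 ]
screwdriver 0.32 [335. 291.] [ 0.483 -0.131  0.01 ]
mat 0.73 [322. 250.] [0.51  0.009 0.   ]
mat 0.42 [407. 236.] [ 0.732 -0.028  0.   ]
{'t': 0.9, 'joint_pos': array([ 1.11868612e+00,  3.80615345e-01,  1.29738038e+00, -2.03668226e-05,
        1.46359122e+00, -2.15291117e-01]), 'dq': array([-0.00108672,  0.00067594,  0.0005266 ,  0.0009699 ,  0.00190941,
       -0.00066572]), 'joint_torque': array([-3.21312018e-04, -4.37796342e+01, -2.24723840e+01,  7.14329048e-02,
        3.13228928e-02, -8.12018493e-05]), 'tool_pos': array([0.12903587, 0.53464134, 0.22444678]), 'orientation': array([ 3.71120001e-01,  3.11957407e+00, -1.94459269e-06]), 'ft_force': array([-0.12414585,  0.43336549, -0.13943372]), 'moment': array([-0.01802064, -0.01767446,  0.02431812]), 'gripper_force': 0.0, 'grip_width': 0.08797188636073998}
```

View pics/scene1.png

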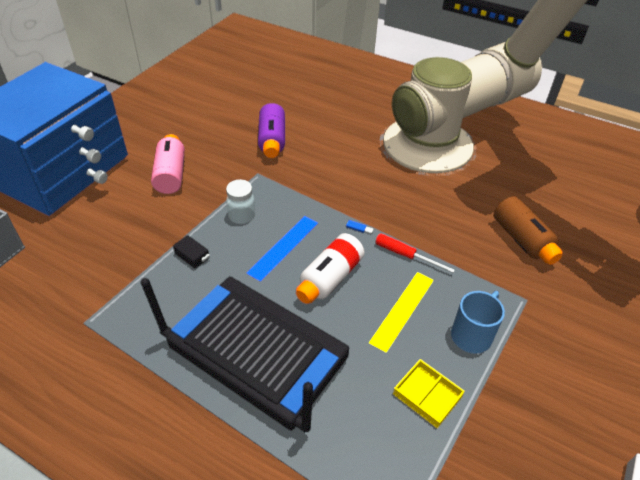

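View pics/side1.png

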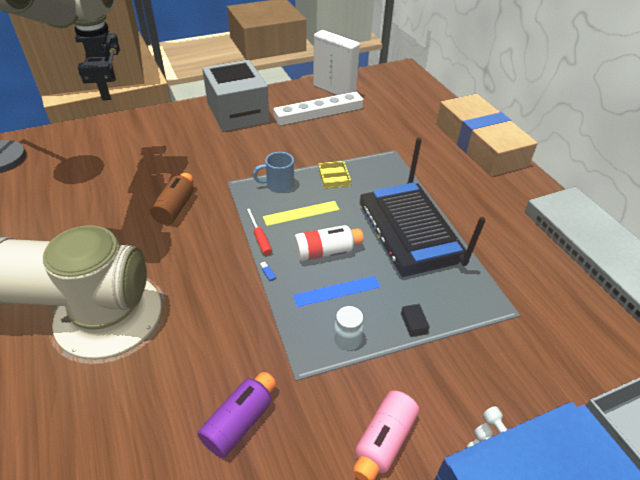

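The white can with the red band is the right one: its centre is at about (334,266) in the scene view and (328,243) in the side view. The yellow strip lies on its +y side, at about (402,311) in the scene view and (301,213) in the side view, with the mug beyond it. Next I'll measure by colour, with both views as a check.

```bash
cat >> h.py <<'E'
def blobs(s,col,roi):
    hsv=cv2.cvtColor(np.ascontiguousarray(s["img"]),cv2.COLOR_RGB2HSV)
    lo,hi={"yellow":((25,150,120),(35,255,255)),"orange":((9,180,150),(19,255,255)),"red":((0,180,100),(6,255,255))}[col]
    m=cv2.inRange(hsv,lo,hi)
    n,l,st,c=cv2.connectedComponentsWithStats(m)
    out=[]
    for i in range(1,n):
        if st[i,4]<60: continue
        q=ray(s,c[i],.036)
        if roi[0]<q[0]<roi[1] and roi[2]<q[1]<roi[3]: out.append((st[i,4],c[i],np.argwhere(l==i)[:,::-1]))
    return sorted(out,key=lambda o:-o[0])
def strip(s):
    b=blobs(s,"yellow",(.35,.6,-.05,.22))[0]
    g=np.array([ray(s,p,.003)[:2] for p in b[2]],np.float32)
    (c,(w,h),a)=cv2.minAreaRect(g); bx=cv2.boxPoints((c,(w,h),a))
    e=bx[1]-bx[0] if np.linalg.norm(bx[1]-bx[0])>np.linalg.norm(bx[2]-bx[1]) else bx[2]-bx[1]
    e=e*np.sign(e[0]); return np.array(c),np.arctan2(e[1],e[0]),(w,h)
def tri(ss,uvs):
    A=[];b=[]
    for s,uv in zip(ss,uvs):
        K,R,t=P(s); d=R.T@np.linalg.solve(K,[uv[0],uv[1],1]); d/=np.linalg.norm(d); c=-R.T@t
        M=np.eye(3)-np.outer(d,d); A.append(M); b.append(M@c)
    return np.linalg.lstsq(np.vstack(A),np.hstack(b),rcond=None)[0]
def canfit(ss):
    """x,y,yaw,z of can by fitting the projected silhouette to the white/red/black/orange mask's box; returns params"""
    from scipy.optimize import least_squares
    obs=[]
    for s in ss:
        hsv=cv2.cvtColor(np.ascontiguousarray(s["img"]),cv2.COLOR_RGB2HSV)
        o=blobs(s,"orange",(.5,.68,-.08,.24))[0]
        w=cv2.inRange(hsv,(0,0,150),(180,60,255))|cv2.inRange(hsv,(0,180,100),(6,255,255))
        for p in (o,): obs.append((s,p[1]))
    return [ray(s,u,.036).round(4) for s,u in obs], tri([o[0] for o in obs],[o[1] for o in obs]).round(4)
E
python3 - <<'E'
from h import *
ss=[eyes.snapshot(n) for n in ("scene","side")]
for s in ss:
    print("strip",strip(s))
    for c in ("orange","red"):
        print(c,[(b[0],b[1].round(1),ray(s,b[1],.036).round(4)) for b in blobs(s,c,(.3,.7,-.1,.25))])
    print([(round(d["conf"],2),np.round(d["extent"])) for d in eyes.find_in(s,"can")])
    print(ray(s,(334,268),.036) if s is ss[0] else ray(s,(328,243),.036))
print(canfit(ss)[1])
E
```

```text
strip (array([0.51137859, 0.15340623]), np.float32(-0.057854738), (0.03658466413617134, 0.20132097601890564))
orange [(np.int32(226), array([306.3, 293.9]), array([ 0.5942, -0.0094,  0.036 ]))]
red [(np.int32(436), array([395. , 245.7]), array([0.3973, 0.0831, 0.036 ])), (np.int32(402), array([345.9, 251.1]), array([0.461 , 0.0045, 0.036 ]))]
[(0.82, array([329., 270.,  70.,  70.])), (0.66, array([528., 231.,  69.,  68.])), (0.62, array([167., 164.,  35.,  58.])), (0.6, array([273., 131.,  25.,  58.]))]
[0.51221232 0.00500684 0.036     ]Traceback (most recent call last):
  File "<stdin>", line 4, in <module>
  File "h.py", line 22, in strip
    b=blobs(s,"yellow",(.35,.6,-.05,.22))[0]
      ~~~~~~~~~~~~~~~~~~~~~~~~~~~~~~~~~~~^^^
IndexError: list index out of range
```

>>> send_rows --deltas '[[[-0.2315,-0.208,0],[0,0,0],0],[[-0.2315,-0.208,0],[0,0,0],0],[[-0.2315,-0.208,0],[0,0,0],0],[[-0.2315,-0.208,0],[0,0,0],0],[[-0.2315,-0.208,0],[0,0,0],0],[[-0.2315,-0.208,0],[0,0,0],0],[[-0.2315,-0.208,0],[0,0,0],0],[[-0.2315,-0.208,0],[0,0,0],0],[[-0.2315,-0.208,0],[0,0,0],0],[[-0.2315,-0.208,0],[0,0,0],0],[[-0.2315,-0.208,0],[0,0,0],0],[[-0.2315,-0.208,0],[0,0,0],0],[[-0.2315,-0.208,0],[0,0,0],0],[[-0.2315,-0.208,0],[0,0,0],0],[[-0.2315,-0.208,0],[0,0,0],0],[[-0.2315,-0.208,0],[0,0,0],0],[[-0.2315,-0.208,0],[0,0,-0.0285],0],[[-0.2315,-0.208,0],[0,0,-0.0285],0],[[0,0,0],[0,0,0],0],[[0,0,0],[0,0,0],0]]' --force 20

```text
t: 3.05
tool_pos: [0.5123, -0.0176, 0.2241]
orientation: [-0.094, -3.139, -0.001]
ft_force: [0.4, 0.6, -0.1]
grip_width: 0.0002
gripper_force: 0.0
```

```bash
sed -i 's/"yellow":((25,150,120),(35,255,255))/"yellow":((22,130,90),(36,255,255))/' h.py
python3 - <<'E'
from h import *
s=eyes.snapshot("wrist"); cv2.imwrite("pics/w1.png",s["img"][:,:,::-1])
K,R,t=P(s); print("cam",(-R.T@t).round(3),R.round(2).tolist())
for th in ("can","yellow_strip"): print([(th,d["conf"],d["uv"],ray(s,d["uv"],.036 if th=="can" else .003)) for d in eyes.tip_of(s,th)])
print([d["extent"] for d in eyes.find_in(s,"can")])
try: print(strip(s))
except Exception as e: print(e)
q=eyes.snapshot("side"); print(strip(q))
print(readout.observe()["tool_pos"],readout.observe()["ft_force"])
E
```

```text
cam [ 0.433 -0.013  0.384] [[0.06, 1.0, -0.0], [0.95, -0.06, 0.3], [0.3, -0.02, -0.95]]
[('can', 0.59, [340.4, 203.5], array([5.05266917e-01, 5.74932470e-05, 3.60000000e-02]))]
[('yellow_strip', 0.72, [492.7, 189.8], array([0.50719728, 0.15432735, 0.003     ])), ('yellow_strip', 0.32, [337.8, 203.2], array([ 0.51166213, -0.00132759,  0.003     ]))]
[[343.1, 216.9, 82.5, 173.2], [210.6, 179.9, 52.1, 204.2]]
(array([0.51071244, 0.1534238 ]), np.float32(-0.05752281), (0.036220695823431015, 0.2002508044242859))Traceback (most recent call last):
  File "<stdin>", line 8, in <module>
  File "h.py", line 22, in strip
    b=blobs(s,"yellow",(.35,.6,-.05,.22))[0]
      ~~~~~~~~~~~~~~~~~~~~~~~~~~~~~~~~~~~^^^
IndexError: list index out of range
```

View pics/w1.png

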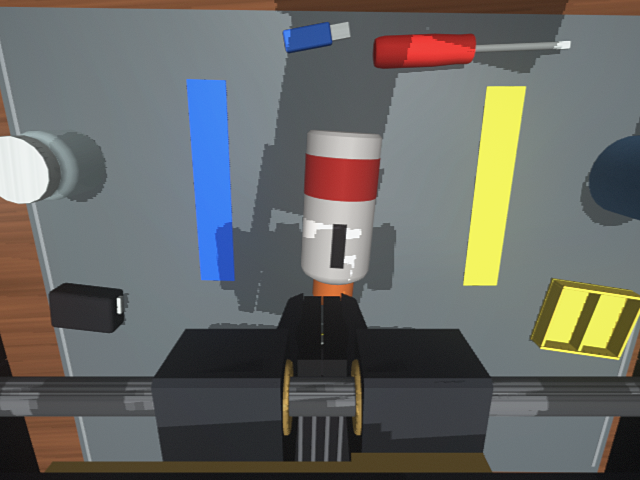

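The wrist view shows the can from (344,137) to (336,280) with the cap under the fingers, the yellow strip from (505,87) to (481,285), and the tray and mug clear to the right.

```bash
cat >> h.py <<'E'
def fitcan(s,x0):
    "mask overlap fit of (x,y,yaw) with the cylinder's outline, in the wrist view"
    from scipy.optimize import minimize
    hsv=cv2.cvtColor(np.ascontiguousarray(s["img"]),cv2.COLOR_RGB2HSV)
    m=cv2.inRange(hsv,(0,0,170),(180,50,255))|cv2.inRange(hsv,(0,150,80),(6,255,255))|cv2.inRange(hsv,(174,150,80),(180,255,255))
    def hull(p):
        a=np.linspace(0,2*np.pi,48); d=np.array([np.cos(p[2]),np.sin(p[2]),0]); n=np.array([-d[1],d[0],0])
        X=[np.array([p[0],p[1],.036])+e*.065*d+.033*(np.cos(b)*n+np.sin(b)*np.array([0,0,1])) for e in(-1,1) for b in a]
        return cv2.convexHull(proj(s,X).astype(np.float32)).reshape(-1,2)
    def cost(p,mm):
        h=np.zeros(m.shape,np.uint8); cv2.fillPoly(h,[np.round(hull(p)*16).astype(np.int32)],255,cv2.LINE_AA,4)
        return float(np.abs(h.astype(float)-mm).sum()/255)
    roi=np.zeros_like(m); cv2.fillPoly(roi,[np.round(hull(x0)).astype(np.int32)],255); roi=cv2.dilate(roi,np.ones((41,41)))
    mm=m&roi
    pts=np.argwhere(mm)[:,::-1]
    nn,l,st,c=cv2.connectedComponentsWithStats(cv2.morphologyEx(mm,cv2.MORPH_CLOSE,np.ones((25,25))))
    k=1+np.argmax(st[1:,4]); mm=((l==k)*255).astype(np.uint8)
    r=minimize(cost,x0,args=(mm,),method="Nelder-Mead",options=dict(initial_simplex=np.array(x0)+np.array([[0,0,0],[.01,0,0],[0,.01,0],[0,0,.06]])))
    return r.x.round(4),r.fun,st[k,4]
def report(x0):
    s=eyes.snapshot("wrist"); p,f,n=fitcan(s,x0); c=np.array([.511,.1534]); a=-.0575
    d=p[:2]-c; print("can",p,"cost",f,n,"in strip x,y",np.round([d@[np.cos(a),np.sin(a)],d@[-np.sin(a),np.cos(a)]],4),"dyaw",round(p[2]-a,3))
    o=readout.observe(); R=cv2.Rodrigues(o["orientation"])[0]; g=p[:2]-o["tool_pos"][:2]
    print("tool",o["tool_pos"].round(4),"t",o["t"],"F",o["ft_force"].round(2),"tool y dir",R[:,1].round(3),"to can in tool xy",(R[:2,:2].T@g).round(4)); return s
E
python3 - <<'E'
from h import *
report((.51,.0,-.05))
E
```

```text
can [ 0.5082 -0.0006 -0.0872] cost 2287.0 8632 in strip x,y [ 0.0061 -0.1539] dyaw -0.03
tool [ 0.512  -0.0167  0.2247] t 3.35 F [0.89 0.08 0.32] tool y dir [ 0.057  0.998 -0.   ] to can in tool xy [0.0047 0.0158]
```

Run:
```python
from h import *
s=eyes.snapshot("wrist"); hsv=cv2.cvtColor(np.ascontiguousarray(s["img"]),cv2.COLOR_RGB2HSV)
for uv in ((344,145),(340,210),(340,272),(320,240),(305,180),(400,150),(280,200)): print(uv,hsv[uv[1],uv[0]])
for uv in ((344.5,137),(336,280)): print(ray(s,uv,.036))
for lo in (120,135,150):
    print(lo,[ ''.join('#' if hsv[r,c,2]>lo and hsv[r,c,1]<50 or hsv[r,c,1]>150 else '.' for c in range(290,400,2)) for r in (130,140,210,250,280,288)])
```

```text
(344, 145) [ 15   7 207]
(340, 210) [ 18   6 208]
(340, 272) [ 23   5 200]
(320, 240) [ 18   7 190]
(305, 180) [  0 170 111]
(400, 150) [ 95  20 143]
(280, 200) [102  28  91]
[0.44612179 0.00698371 0.036     ]
[ 0.58181567 -0.00660514  0.036     ]
120 ['...............................................########', '.........####################################.#########', '.......################################################', '......##############.......############..............##', '............######################..................###', '...........####################.....###...........#####']
135 ['...............................................########', '..........###################################..########', '........#################################.#############', '.......#############.......############..............#.', '............#.###################......................', '...........####################........................']
150 ['.......................................................', '............################################...........', '.........###############################...............', '........############.......###########.................', '............#..#################.......................', '...........####################........................']
```

```bash
sed -i 's/m=cv2.inRange(hsv,(0,0,170),(180,50,255))/m=cv2.inRange(hsv,(5,2,110),(45,50,255))/' h.py
python3 - <<'E'
from h import *
report((.51,.0,-.09))
E
```

```text
can [ 0.5067 -0.0015 -0.1194] cost 579.3607843137255 10382 in strip x,y [ 0.0046 -0.1549] dyaw -0.062
tool [ 0.5122 -0.0169  0.2246] t 3.45 F [ 0.31 -0.32 -0.24] tool y dir [ 0.057  0.998 -0.   ] to can in tool xy [0.0063 0.0151]
```

>>> send_rows --deltas '[[[0.05,0,0.26],[0,0,0.0175],0],[[0,0,0.26],[0,0,0],0],[[0,0,0.26],[0,0,0],0],[[0,0,0.26],[0,0,0],0],[[0,0,0],[0,0,0],0],[[0,0,0.03],[0,0,0],0],[[0,0,0],[0,0,0],0]]'

```text
t: 4.15
tool_pos: [0.507, -0.0171, 0.0972]
orientation: [0.177, 3.135, -0.001]
ft_force: [0.1, 0.0, 0.0]
grip_width: 0.0001
gripper_force: 0.0
```

>>> send_rows --deltas '[[[0,0,0.012],[0,0,0],0],[[0,0,0],[0,0,0],0]]'

```text
t: 4.35
tool_pos: [0.5067, -0.0171, 0.0954]
orientation: [0.177, 3.135, -0.0]
ft_force: [-0.2, -0.5, 0.8]
grip_width: 0.0002
gripper_force: 0.0
```

>>> send_rows --deltas '[[[0,0,0.012],[0,0,0],0],[[0,0,0],[0,0,0],0]]'

```text
t: 4.55
tool_pos: [0.5064, -0.0171, 0.0933]
orientation: [0.177, 3.136, -0.0]
ft_force: [0.4, -0.8, 0.4]
grip_width: 0.0006
gripper_force: 0.0
```

>>> send_rows --deltas '[[[0,0,0.008],[0,0,0],0],[[0,0,0],[0,0,0],0]]'

```text
t: 4.75
tool_pos: [0.5063, -0.017, 0.0921]
orientation: [-0.177, -3.136, -0.0]
ft_force: [0.5, 0.1, 0.6]
grip_width: 0.0005
gripper_force: 0.0
```

>>> send_rows --deltas '[[[0,0,0.01],[0,0,0],0],[[0,0,0],[0,0,0],0]]'

```text
t: 4.95
tool_pos: [0.5063, -0.017, 0.0909]
orientation: [-0.177, -3.136, -0.0]
ft_force: [-0.2, -0.2, -1.1]
grip_width: 0.0001
gripper_force: 0.0
```

>>> send_rows --deltas '[[[0,0,0.01],[0,0,0],0],[[0,0,0],[0,0,0],0]]'

```text
t: 5.15
tool_pos: [0.5063, -0.017, 0.0897]
orientation: [-0.177, -3.136, -0.0]
ft_force: [0.0, -0.9, -0.3]
grip_width: 0.0008
gripper_force: 0.0
```

Run:
```python
from h import *
s=report((.507,-.0015,-.11))
cv2.imwrite("pics/w2.png",s["img"][:,:,::-1])
```

```text
can [ 0.5067 -0.0015 -0.1195] cost 8222.176470588236 18757 in strip x,y [ 0.0046 -0.1549] dyaw -0.062
tool [ 0.5063 -0.017   0.0897] t 5.2 F [0.04 0.05 0.18] tool y dir [ 0.112  0.994 -0.   ] to can in tool xy [0.0014 0.0155]
```

View pics/w2.png

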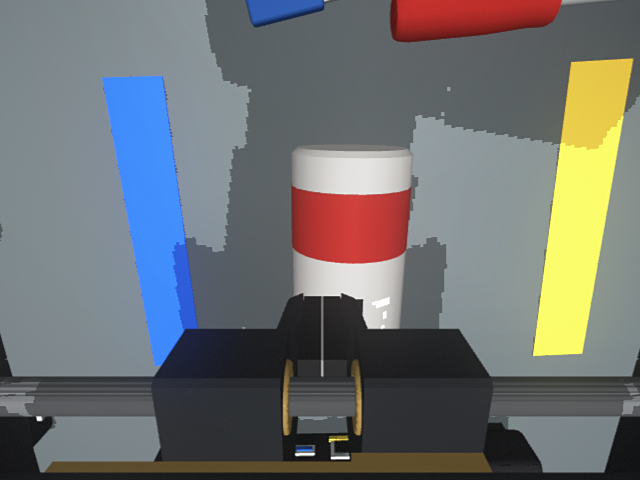

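>>> send_rows --deltas '[[[0,0,0.01],[0,0,0],0],[[0,0,0],[0,0,0],0]]'

```text
t: 5.4
tool_pos: [0.5063, -0.017, 0.0885]
orientation: [-0.177, -3.136, -0.0]
ft_force: [0.1, -0.1, 0.3]
grip_width: 0.0004
gripper_force: 0.0
```

>>> send_rows --deltas '[[[0,0,0.01],[0,0,0],0],[[0,0,0],[0,0,0],0]]'

```text
t: 5.6
tool_pos: [0.5063, -0.017, 0.0873]
orientation: [-0.177, -3.136, -0.0]
ft_force: [0.5, 0.1, 0.3]
grip_width: 0.0006
gripper_force: 0.0
```

Run:
```python
from h import *
s=eyes.snapshot("side")
tip=[.5063,-.017,.0623]
u=proj(s,[tip])[0]; print(u)
c=cv2.resize(s["img"][150:310,240:420],None,fx=4,fy=4)[:600]
cv2.imwrite("pics/s2.png",c[:,:,::-1])
w=eyes.snapshot("scene"); print(proj(w,[tip]))
c=cv2.resize(w["img"][180:330,250:430],None,fx=4,fy=4); cv2.imwrite("pics/s3.png",c[:,:,::-1])
```

```text
[325.1210862  238.96779595]
[[326.00276413 252.68332037]]
```

View pics/s3.png

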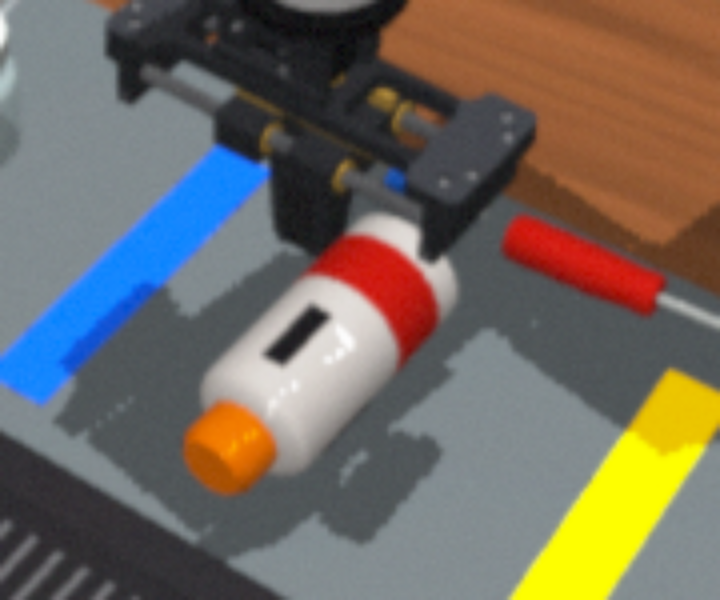

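Run:
```python
from h import *
w=eyes.snapshot("wrist"); o=readout.observe(); t=o["tool_pos"]
for dz in (.0,.01,.019,.025): print(dz,[proj(x,[t-[0,0,dz]])[0].round(1) for x in (w,eyes.snapshot("side"),eyes.snapshot("scene"))])
print(t,P(w)[0][0,0])
```

```text
0.0 [array([322. , 302.8]), array([325.5, 231.3]), array([326.4, 243.8])]
0.01 [array([322. , 293.6]), array([325.4, 234.4]), array([326.2, 247.4])]
0.019 [array([322., 286.]), array([325.2, 237.1]), array([326.1, 250.6])]
0.025 [array([322. , 281.4]), array([325.2, 238.9]), array([326. , 252.7])]
[ 0.50638367 -0.0170483   0.08740865] 381.79364379601265
```

View pics/s2.png

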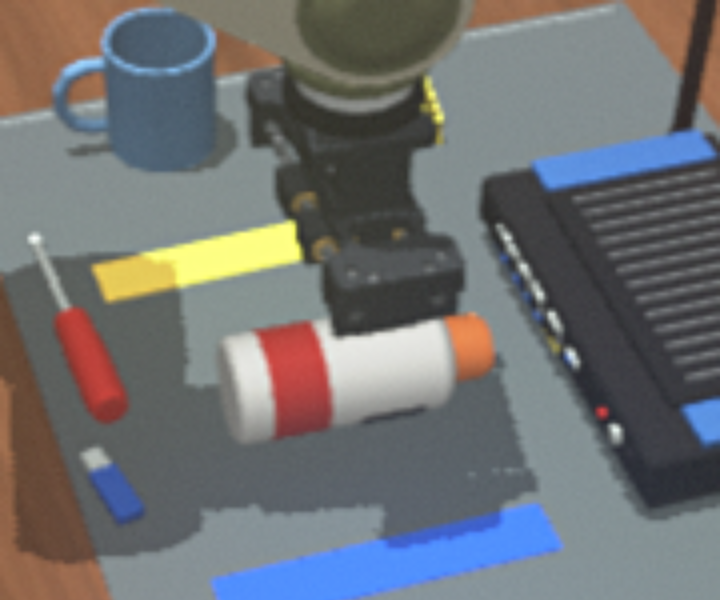

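>>> send_rows --deltas '[[[0,0,0.016],[0,0,0],0],[[0,0,0],[0,0,0],0]]'

```text
t: 6.35
tool_pos: [0.5063, -0.017, 0.0852]
orientation: [-0.177, -3.136, -0.0]
ft_force: [-0.1, 0.7, 0.4]
grip_width: 0.0008
gripper_force: 0.0
```

>>> send_rows --deltas '[[[0,0,0.012],[0,0,0],0],[[0,0,0],[0,0,0],0]]'

```text
t: 6.55
tool_pos: [0.5063, -0.017, 0.0839]
orientation: [-0.177, -3.136, -0.0]
ft_force: [-0.0, -0.2, -0.3]
grip_width: 0.0005
gripper_force: 0.0
```

```bash
cat >> h.py <<'E'
def axis(s):
    "axis from the red band + bottom edges: mean of left/right silhouettes, rows of the band (wrist)"
    b=max((b for b in blobs(s,"red",(.40,.56,-.1,.25)) if abs(b[2][:,0].mean()-320)<200),key=lambda b:b[0]); q=b[2]; out=[]
    for r in range(q[:,1].min()+8,q[:,1].max()-8,4):
        c=q[q[:,1]==r,0]; out.append(ray(s,((c.min()+c.max())/2,r),.036)[:2])
    out=np.array(out); return out.mean(0).round(4), np.ptp(q[:,0])
E
python3 - <<'E'
from h import *
s=eyes.snapshot("wrist"); print(axis(s)); cv2.imwrite("pics/w3.png",s["img"][:,:,::-1]); K,R,t=P(s); print(-R.T@t)
for p in ([.46,.0043,.036],[.50,-.001,.069],[.46,.0043,.069]): print(proj(s,[p]))
E
```

```text
(array([ 4.849e-01, -1.000e-04]), np.int64(113))
[ 0.42721858 -0.00817846  0.24387811]
[[351.44109166 182.47821258]]
[[352.8371524  274.43992747]]
[[356.71732268 193.22575864]]
```

View pics/w3.png

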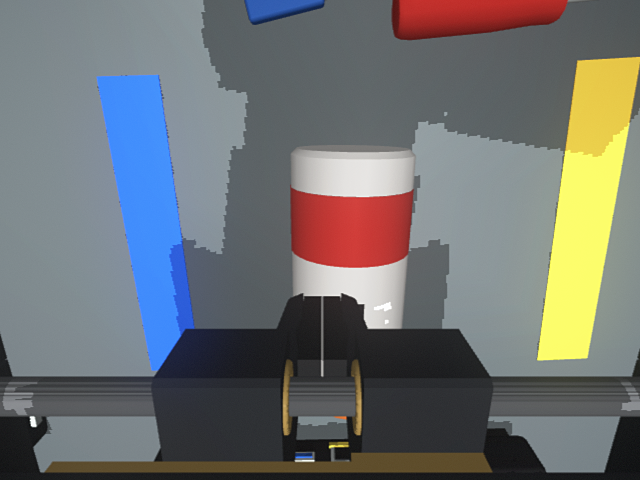

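>>> send_rows --deltas '[[[0,0,0.016],[0,0,0],0],[[0,0,0],[0,0,0],0]]'

```text
t: 6.8
tool_pos: [0.5063, -0.017, 0.0819]
orientation: [-0.177, -3.136, -0.0]
ft_force: [-0.0, -0.7, 0.1]
grip_width: 0.0005
gripper_force: 0.0
```

>>> send_rows --deltas '[[[0,0,0.012],[0,0,0],0],[[0,0,0],[0,0,0],0]]'

```text
t: 7.0
tool_pos: [0.5063, -0.017, 0.0805]
orientation: [-0.177, -3.136, -0.0]
ft_force: [0.7, -0.4, 0.0]
grip_width: 0.0008
gripper_force: 0.0
```

>>> send_rows --deltas '[[[0,0,0.012],[0,0,0],0],[[0,0,0],[0,0,0],0]]'

```text
t: 7.2
tool_pos: [0.5063, -0.017, 0.0791]
orientation: [-0.177, -3.136, -0.0]
ft_force: [0.0, -0.2, 0.2]
grip_width: 0.0003
gripper_force: 0.0
```

Run:
```python
from h import *
s=eyes.snapshot("wrist"); print(axis(s)); 
w=eyes.snapshot("scene"); c=cv2.resize(w["img"][200:310,280:400],None,fx=5,fy=5,interpolation=cv2.INTER_CUBIC)
T=readout.observe()["tool_pos"]
for dz,col in ((0,(0,255,0)),(.025,(255,0,255))):
    u=(proj(w,[T-[0,0,dz]])[0]-[280,200])*5; cv2.drawMarker(c,tuple(int(v) for v in u),col,0,14,1)
a=s["img"][130:330,200:460]; a=cv2.resize(a,None,fx=550/200*.0+2.0,fy=2.0)
cv2.imwrite("pics/s4.png",c[:,:,::-1])
```

```text
(array([4.853e-01, 1.000e-04]), np.int64(117))
```

View pics/s4.png

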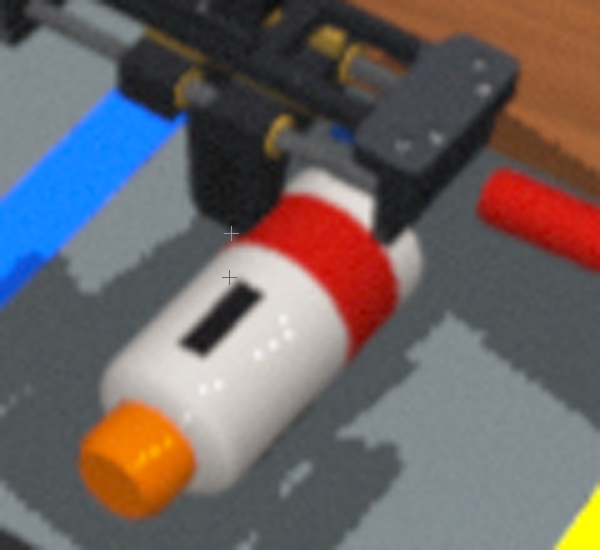

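>>> send_rows --deltas '[[[0,0,0.012],[0,0,0],0],[[0,0,0],[0,0,0],0]]'

```text
t: 7.5
tool_pos: [0.5063, -0.017, 0.0777]
orientation: [-0.177, -3.136, -0.0]
ft_force: [-0.1, 0.5, 0.2]
grip_width: 0.0003
gripper_force: 0.0
```

>>> send_rows --deltas '[[[0,0,0.012],[0,0,0],0],[[0,0,0],[0,0,0],0]]'

```text
t: 7.7
tool_pos: [0.5063, -0.017, 0.0762]
orientation: [-0.177, -3.136, -0.0]
ft_force: [0.1, 0.4, 0.5]
grip_width: 0.0006
gripper_force: 0.0
```

>>> send_rows --deltas '[[[0,0,0.012],[0,0,0],0],[[0,0,0],[0,0,0],0]]'

```text
t: 7.9
tool_pos: [0.5063, -0.017, 0.0748]
orientation: [-0.177, -3.136, -0.0]
ft_force: [0.1, -0.1, 0.1]
grip_width: 0.0005
gripper_force: 0.0
```

Run:
```python
from h import *
s=eyes.snapshot("wrist"); print(axis(s)); cv2.imwrite("pics/w4.png",s["img"][:,:,::-1])
```

```text
(array([4.853e-01, 1.000e-04]), np.int64(119))
```

>>> send_rows --deltas '[[[0,0,0.012],[0,0,0],0],[[0,0,0],[0,0,0],0]]'

```text
t: 8.15
tool_pos: [0.5063, -0.017, 0.0733]
orientation: [-0.177, -3.136, -0.0]
ft_force: [0.3, 0.2, -0.4]
grip_width: 0.0007
gripper_force: 0.0
```

>>> send_rows --deltas '[[[0,0,0.012],[0,0,0],0],[[0,0,0],[0,0,0],0]]'

```text
t: 8.35
tool_pos: [0.5063, -0.0171, 0.0719]
orientation: [-0.177, -3.136, -0.0]
ft_force: [-0.2, 0.0, -0.3]
grip_width: 0.0006
gripper_force: 0.0
```

Run:
```python
from h import *
s=eyes.snapshot("wrist"); print(axis(s)); 
w=eyes.snapshot("scene")
c=np.vstack([cv2.resize(s["img"][130:380,160:480],(600,380)),cv2.resize(w["img"][205:295,290:530][:, :120],(600,220*1))])
cv2.imwrite("pics/w5.png",c[:,:,::-1])
```

```text
(array([ 4.855e-01, -2.000e-04]), np.int64(121))
```

View pics/w5.png

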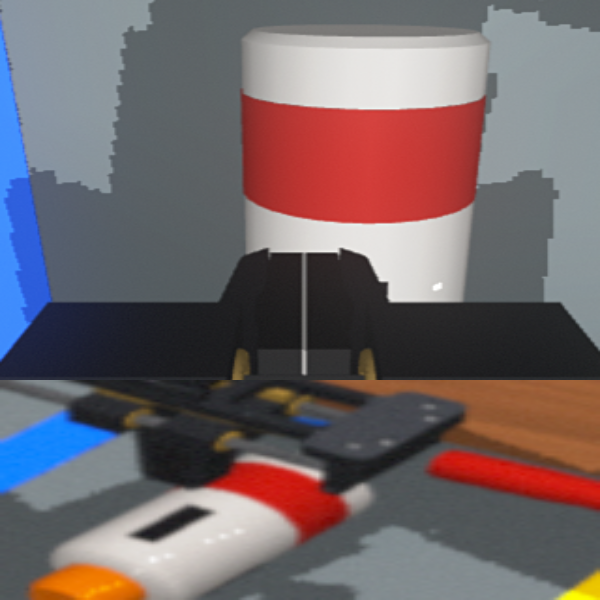

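>>> send_rows --deltas '[[[0,0,0.012],[0,0,0],0],[[0,0,0],[0,0,0],0]]'

```text
t: 8.65
tool_pos: [0.5063, -0.017, 0.0705]
orientation: [-0.177, -3.136, -0.0]
ft_force: [1.0, 0.2, -0.2]
grip_width: 0.0006
gripper_force: 0.0
```

>>> send_rows --deltas '[[[0,0,0.012],[0,0,0],0],[[0,0,0],[0,0,0],0]]'

```text
t: 8.85
tool_pos: [0.5063, -0.017, 0.069]
orientation: [-0.177, -3.136, -0.0]
ft_force: [0.0, 0.1, -0.1]
grip_width: 0.0005
gripper_force: 0.0
```

>>> send_rows --deltas '[[[0,0,0.012],[0,0,0],0],[[0,0,0],[0,0,0],0]]'

```text
t: 9.05
tool_pos: [0.5063, -0.017, 0.0676]
orientation: [-0.177, -3.136, -0.0]
ft_force: [1.1, 0.1, 0.7]
grip_width: 0.0004
gripper_force: 0.0
```

Run:
```python
from h import *
s=eyes.snapshot("side")
y=np.array([.234,.972,0])
T=np.array([.129,.5346,.2244])
for dz in (-.045,0,.025): print(dz,[proj(s,[T-[0,0,dz]+k*y])[0].round(1).tolist() for k in (-.05,0,.05)])
im=cv2.imread("pics/side1.png"); g=cv2.cvtColor(im,cv2.COLOR_BGR2GRAY)
for r in range(20,106,3): print(r,''.join('#' if v<60 else '+' if v<90 else '.' for v in g[r,60:140]))
w=eyes.snapshot("wrist"); print(axis(w), readout.observe()["tool_pos"])
```

```text
-0.045 [[103.4, 87.7], [105.9, 78.0], [108.2, 68.8]]
0 [[108.3, 103.9], [110.5, 94.1], [112.7, 84.7]]
0.025 [[110.9, 112.7], [113.0, 102.7], [115.1, 93.2]]
20 ++++++++++++++##+++++++++++++++++.++++++####+................+.......++++++++++#
23 ++++++++++++++++++++++++++++++++++#####+....+##+........+.............++++++++++
26 +++++#+++++...++...........................#####+....+.................+++++++++
29 .......+++....+####+................++##########+......................+++++++++
32 ......+++++....+################################++......................++++++..
35 ..+....++.+....+################################+++..+++++...............+++++..
38 .....+..+..++.+################################++++#######+..............++++++.
41 ......+..++++..+###############################+++########+...............+++++.
44 .....++....++++.......+#####################++#############+...............++++.
47 +.....+....+..+++......+###################################++...............++++
50 ........+..++.+++.+.....+########################+..++++####+...............++++
53 .........+...+..+
[... 872 characters left out ...]
..........+...........++.......
86 ...................+......++.++......+#########+......+.........................
89 ......+.............++...++++..........#########................................
92 ........................................#########...............................
95 .........................................#########++............................
98 ...................................++...++#########+............................
101 ....................+++++++..+....+.+......++++.....+...........................
104 ........+++.....++...++.+++...+.......+......+++....++..........................
(array([ 0.486, -0.   ]), np.int64(124)) [ 0.50636855 -0.01704911  0.0676983 ]
```

The fingers show about 40 mm higher than the stated tip position in the scene, side and wrist views, and I've felt no contact yet. The gripper seems to sit above the reported TCP. I'll keep going down in small steps and watch the force.

>>> send_rows --deltas '[[[0,0,0.012],[0,0,0],0],[[0,0,0.012],[0,0,0],0],[[0,0,0],[0,0,0],0]]'

```text
t: 9.45
tool_pos: [0.5063, -0.017, 0.0646]
orientation: [-0.177, -3.136, -0.0]
ft_force: [0.4, -0.9, -0.1]
grip_width: 0.0005
gripper_force: 0.0
```

>>> send_rows --deltas '[[[0,0,0.012],[0,0,0],0],[[0,0,0],[0,0,0],0]]'

```text
t: 9.65
tool_pos: [0.5063, -0.0171, 0.0633]
orientation: [-0.177, -3.136, -0.0]
ft_force: [0.4, 0.5, -0.1]
grip_width: 0.0008
gripper_force: 0.0
```

>>> send_rows --deltas '[[[0,0,0.012],[0,0,0],0],[[0,0,0.012],[0,0,0],0],[[0,0,0],[0,0,0],0]]'

```text
t: 9.95
tool_pos: [0.5063, -0.017, 0.0603]
orientation: [-0.177, -3.136, -0.0]
ft_force: [-0.2, 0.9, 0.4]
grip_width: 0.0003
gripper_force: 0.0
```

Run:
```python
from h import *
s=eyes.snapshot("wrist"); print(axis(s))
w=eyes.snapshot("scene"); o=readout.observe(); T=o["tool_pos"]; print(T,o["ft_force"])
g=cv2.cvtColor(w["img"],cv2.COLOR_RGB2GRAY)
for b in (0,.025,.045): print(b,[proj(w,[T+[dx,dy,-.025+b]])[0].round(0).tolist() for dx in(-.009,.009) for dy in (-.0175,.0175)])
for r in range(225,266,2): print(r,''.join('#' if v<60 else '+' if v<110 else '.' for v in g[r,300:380]))
```

```text
(array([0.4854, 0.0007]), np.int64(131))
[ 0.50637592 -0.01706994  0.06048971] [-0.2980316  -0.17921471  0.26264873]
0 [[320.0, 255.0], [336.0, 262.0], [315.0, 261.0], [331.0, 268.0]]
0.025 [[320.0, 247.0], [336.0, 254.0], [316.0, 253.0], [332.0, 260.0]]
0.045 [[321.0, 240.0], [337.0, 247.0], [316.0, 246.0], [332.0, 253.0]]
225 ..++###########++++++++##########################++++++++++++++++++++++++++.+++#
227 ...++++########++++++++#############################+++++++++++++++++++++++++###
229 ..+....+++#############################################++++++++++++++++++++#####
231 .........+.++++++#################+.++#####+########+++++++++++++++++++++#####++
233 .................+###############+.++++##+.....++##++++++++++++++++++++#######++
235 ..+..............+###############++++++++..........+++++++++++++++.+++#######+++
237 .................+##############++++#+++++++......+##+++++++++++++++#######+++++
239 .................+####################+++++++++...+#####++++++++++#######+++++++
241 .................+###################+++++++++++++++########++++#######+++++++++
243 .....
[... 310 characters left out ...]
###+++++++++++++++++
251 ........+++++++++++++++++######+.......++++++++++++++########+...+++++++++++++++
253 ......+++++++++++++++......++............++++++++++++######+.....+++++++++++++++
255 ....+++++++++++++++.........................++++++++++#####.....++++++++++++++++
257 +++++++++++++++++..........+#+...............+++++++++++#+++...+++++++++++++++++
259 +++++++++++++++..........+#####+...............++++++#+#+##+.+++++++++++++++++++
261 +++++++++++++..........+#####+..................++++++#####+++++++++++++++++++++
263 +++++++++++..........+#####+.....................++######+++++++++++++++++++++++
265 +++++++++..........+######+......................++####+++++++++++++++++++++++++
```

The finger's outline in the scene view fits an 18 x 35 mm flat tip 45 mm higher than the reported TCP implies. So the true tip is at reported z + 0.020, now about 0.080, and contact should come near reported z = 0.049.

>>> send_rows --deltas '[[[0,0,0.04],[0,0,0],0],[[0,0,0.03],[0,0,0],0],[[0,0,0],[0,0,0],0]]'

```text
t: 10.35
tool_pos: [0.5067, -0.0176, 0.0537]
orientation: [0.176, 3.135, -0.002]
ft_force: [-6.4, -2.5, 21.2]
grip_width: 0.0005
gripper_force: 10.4
```

>>> send_rows --deltas '[[[0,0,0.01],[0,0,0],0],[[0,0,0],[0,0,0],0]]'

```text
t: 10.55
tool_pos: [0.5068, -0.0178, 0.0535]
orientation: [0.176, 3.134, -0.003]
ft_force: [-9.7, -3.6, 32.3]
grip_width: 0.0003
gripper_force: 15.8
```

>>> send_rows --deltas '[[[0,0,0.008],[0,0,0],0],[[0,0,0],[0,0,0],0]]'

```text
t: 10.75
tool_pos: [0.5069, -0.0179, 0.0533]
orientation: [0.176, 3.133, -0.004]
ft_force: [-12.9, -2.8, 40.4]
grip_width: 0.0006
gripper_force: 20.3
```

>>> send_rows --deltas '[[[0,0,-0.031],[0,0,0],0],[[0,0,0],[0,0,0],0]]'

```text
t: 10.95
tool_pos: [0.5066, -0.0172, 0.0542]
orientation: [0.177, 3.135, -0.0]
ft_force: [-0.1, -1.3, 6.7]
grip_width: 0.0006
gripper_force: 3.3
```

>>> send_rows --deltas '[[[0,0.015,0],[0,0,0],0],[[0,0.03,0],[0,0,0],0],[[0,0.035,0],[0,0,0],0],[[0,0.035,0],[0,0,0],0],[[0,0.035,0],[0,0,0],0],[[0,0.035,0],[0,0,0],0],[[0,0.035,0],[0,0,0],0],[[0,0.035,0],[0,0,0],0]]'

```text
t: 11.75
tool_pos: [0.5105, 0.0134, 0.0548]
orientation: [0.177, 3.134, -0.001]
ft_force: [-4.0, 1.0, 19.1]
grip_width: 0.0007
gripper_force: 9.5
```

Run:
```python
from h import *
s=eyes.snapshot("wrist"); print(axis(s)); report((.508,.015,-.119)); print(readout.observe()["ft_force"])
```

```text
(array([0.4884, 0.0161]), np.int64(137))
can [ 0.5111  0.0142 -0.1093] cost 15987.176470588236 21073 in strip x,y [ 0.0081 -0.139 ] dyaw -0.052
tool [0.5105 0.0137 0.0549] t 11.85 F [-4.31  0.53 18.97] tool y dir [ 0.112  0.994 -0.   ] to can in tool xy [-0.0005  0.0005]
[-4.30867167  0.5259927  18.96965808]
```

>>> send_rows --deltas '[[[0,0.035,-0.005],[0,0,0],0],[[0,0.035,-0.003],[0,0,0],0],[[0,0.035,-0.002],[0,0,0],0],[[0,0.035,0],[0,0,0],0],[[0,0.035,0],[0,0,0],0],[[0,0.03,0],[0,0,0],0],[[0,0.02,0],[0,0,0],0],[[0,0.01,0],[0,0,0],0],[[0,0,0],[0,0,0],0]]'

```text
t: 12.75
tool_pos: [0.5129, 0.0415, 0.0547]
orientation: [-0.177, -3.136, -0.0]
ft_force: [1.4, 0.7, 1.9]
grip_width: 0.0002
gripper_force: 0.8
```

Run:
```python
from h import *
s=eyes.snapshot("wrist"); print(axis(s))
```

```text
(array([0.4901, 0.0295]), np.int64(139))
```

>>> send_rows --deltas '[[[0,0,-0.08],[0,0,0],0],[[0,-0.125,0],[0,0,0],0],[[0,-0.125,0],[0,0,0],0],[[0,0,0.06],[0,0,0],0],[[0,0,0.026],[0,0,0],0],[[0,0,0],[0,0,0],0]]'

```text
t: 13.4
tool_pos: [0.5093, 0.0116, 0.054]
orientation: [-0.177, -3.136, 0.0]
ft_force: [-1.6, -0.5, 3.8]
grip_width: 0.0007
gripper_force: 1.9
```

>>> send_rows --deltas '[[[0,0.015,0.002],[0,0,0],0],[[0,0.03,0],[0,0,0],0],[[0,0.035,0],[0,0,0],0],[[0,0.035,0],[0,0,0],0],[[0,0.035,0],[0,0,0],0],[[0,0.035,-0.002],[0,0,0],0],[[0,0.035,-0.002],[0,0,0],0],[[0,0.035,-0.002],[0,0,0],0],[[0,0.035,0],[0,0,0],0],[[0,0.035,0],[0,0,0],0],[[0,0.035,0],[0,0,0],0],[[0,0.035,0],[0,0,0],0],[[0,0.035,0],[0,0,0],0],[[0,0.03,0],[0,0,0],0],[[0,0.02,0],[0,0,0],0],[[0,0.01,0],[0,0,0],0],[[0,0,0],[0,0,0],0]]'

```text
t: 15.1
tool_pos: [0.5165, 0.0702, 0.0547]
orientation: [0.176, 3.136, 0.0]
ft_force: [1.1, 1.2, 5.6]
grip_width: 0.0002
gripper_force: 2.2
```

Run:
```python
from h import *
s=eyes.snapshot("wrist"); print(axis(s))
```

```text
(array([0.4937, 0.0589]), np.int64(138))
```

>>> send_rows --deltas '[[[0,0,-0.08],[0,0,0],0],[[0,-0.125,0],[0,0,0],0],[[0,-0.125,0],[0,0,0],0],[[0,0,0.06],[0,0,0],0],[[0,0,0.024],[0,0,0],0],[[0,0,0],[0,0,0],0]]'

```text
t: 15.75
tool_pos: [0.5125, 0.04, 0.0537]
orientation: [-0.178, -3.135, 0.0]
ft_force: [-0.6, 0.2, 2.4]
grip_width: 0.0006
gripper_force: 1.2
```

>>> send_rows --deltas '[[[0,0.015,0.002],[0,0,0],0],[[0,0.03,0],[0,0,0],0],[[0,0.035,0],[0,0,0],0],[[0,0.035,0],[0,0,0],0],[[0,0.035,0],[0,0,0],0],[[0,0.035,-0.002],[0,0,0],0],[[0,0.035,-0.002],[0,0,0],0],[[0,0.035,-0.002],[0,0,0],0],[[0,0.035,0],[0,0,0],0],[[0,0.035,0],[0,0,0],0],[[0,0.035,0],[0,0,0],0],[[0,0.035,0],[0,0,0],0],[[0,0.035,0],[0,0,0],0],[[0,0.03,0],[0,0,0],0],[[0,0.02,0],[0,0,0],0],[[0,0.01,0],[0,0,0],0],[[0,0,0],[0,0,0],0]]'

```text
t: 17.45
tool_pos: [0.5198, 0.0989, 0.0548]
orientation: [0.176, 3.136, 0.0]
ft_force: [0.0, 0.9, 5.1]
grip_width: 0.0006
gripper_force: 2.7
```

Run:
```python
from h import *
s=eyes.snapshot("wrist"); print(axis(s))
```

```text
(array([0.4972, 0.0888]), np.int64(138))
```

>>> send_rows --deltas '[[[0,0,-0.08],[0,0,0],0],[[0,-0.125,0],[0,0,0],0],[[0,-0.125,0],[0,0,0],0],[[0,0,0.06],[0,0,0],0],[[0,0,0.024],[0,0,0],0],[[0,0,0],[0,0,0],0]]'

```text
t: 18.1
tool_pos: [0.5158, 0.0687, 0.0536]
orientation: [-0.177, -3.135, -0.0]
ft_force: [-0.6, -0.3, 0.5]
grip_width: 0.0007
gripper_force: 0.1
```

>>> send_rows --deltas '[[[0,0.015,0.002],[0,0,0],0],[[0,0.03,0],[0,0,0],0],[[0,0.035,0],[0,0,0],0],[[0,0.035,0],[0,0,0],0],[[0,0.035,0],[0,0,0],0],[[0,0.035,-0.002],[0,0,0],0],[[0,0.035,-0.002],[0,0,0],0],[[0,0.035,-0.002],[0,0,0],0],[[0,0.035,0],[0,0,0],0],[[0,0.035,0],[0,0,0],0],[[0,0.035,0],[0,0,0],0],[[0,0.035,0],[0,0,0],0],[[0,0.035,0],[0,0,0],0],[[0,0.03,0],[0,0,0],0],[[0,0.02,0],[0,0,0],0],[[0,0.01,0],[0,0,0],0],[[0,0,0],[0,0,0],0]]'

```text
t: 19.8
tool_pos: [0.5231, 0.1275, 0.0549]
orientation: [0.176, 3.136, 0.0]
ft_force: [0.6, -0.6, 5.7]
grip_width: 0.0005
gripper_force: 2.8
```

>>> send_rows --deltas '[[[0,0,-0.1],[0,0,0],0],[[0,-0.12,-0.3],[0,0,0],0],[[0,-0.12,-0.35],[0,0,0],0],[[0,0,-0.35],[0,0,0],0],[[0,0,-0.3],[0,0,0],0],[[0,0,0],[0,0,0],0],[[0,0,0],[0,0,0],0]]'

```text
t: 20.5
tool_pos: [0.5192, 0.0986, 0.2229]
orientation: [0.177, 3.136, 0.0]
ft_force: [-1.2, -0.0, 0.2]
grip_width: 0.0002
gripper_force: 0.0
```

Run:
```python
from h import *
s=report((.52,.118,-.119)); print(axis(s)); report((.52,.118,-.1))
cv2.imwrite("pics/w9.png",s["img"][:,:,::-1])
```

```text
can [ 0.521   0.119  -0.0932] cost 1971.686274509804 12461 in strip x,y [ 0.012  -0.0338] dyaw -0.036
tool [0.5188 0.0987 0.2218] t 20.55 F [ 0.58 -0.36 -0.32] tool y dir [ 0.113  0.994 -0.   ] to can in tool xy [0.0001 0.0205]
(array([0.4958, 0.1235]), np.int64(72))
can [ 0.5209  0.1164 -0.1258] cost 601.9607843137255 10447 in strip x,y [ 0.012  -0.0364] dyaw -0.068
tool [0.5188 0.0987 0.2214] t 20.6 F [-0.1  -0.27 -0.48] tool y dir [ 0.112  0.994 -0.   ] to can in tool xy [-0.0001  0.0179]
```

>>> send_rows --deltas '[[[0,0.03,0.35],[0,0,0],0],[[0,0,0.35],[0,0,0],0],[[0,0,0.35],[0,0,0],0],[[0,0,0.27],[0,0,0],0],[[0,0,0.06],[0,0,0],0],[[0,0,0.024],[0,0,0],0],[[0,0,0],[0,0,0],0]]'

```text
t: 21.3
tool_pos: [0.5179, 0.1024, 0.0543]
orientation: [-0.176, -3.132, 0.0]
ft_force: [-4.7, 0.1, 4.4]
grip_width: 0.0006
gripper_force: 2.2
```

>>> send_rows --deltas '[[[0,0.015,0.002],[0,0,0],0],[[0,0.03,0],[0,0,0],0],[[0,0.035,0],[0,0,0],0],[[0,0.035,0],[0,0,0],0],[[0,0.035,0],[0,0,0],0],[[0,0.035,-0.002],[0,0,0],0],[[0,0.035,-0.002],[0,0,0],0],[[0,0.035,-0.002],[0,0,0],0],[[0,0.035,0],[0,0,0],0],[[0,0.035,0],[0,0,0],0],[[0,0.035,0],[0,0,0],0],[[0,0.035,0],[0,0,0],0],[[0,0.035,0],[0,0,0],0],[[0,0.035,0],[0,0,0],0],[[0,0.03,0],[0,0,0],0],[[0,0.02,0],[0,0,0],0],[[0,0.01,0],[0,0,0],0],[[0,0,0],[0,0,0],0],[[0,0,0],[0,0,0],0]]'

```text
t: 23.2
tool_pos: [0.527, 0.1647, 0.0546]
orientation: [-0.177, -3.137, 0.0]
ft_force: [-0.5, 0.7, 0.6]
grip_width: 0.0007
gripper_force: 0.0
```

>>> send_rows --deltas '[[[0,0,-0.1],[0,0,0],0],[[0,-0.12,-0.3],[0,0,0],0],[[0,-0.12,-0.35],[0,0,0],0],[[0,0,-0.35],[0,0,0],0],[[0,0,-0.3],[0,0,0],0],[[0,0,0],[0,0,0],0],[[0,0,0],[0,0,0],0],[[0,0,0],[0,0,0],0]]'

```text
t: 24.0
tool_pos: [0.5231, 0.1361, 0.2216]
orientation: [-0.177, -3.134, 0.0]
ft_force: [0.4, 1.1, 0.1]
grip_width: 0.0005
gripper_force: 0.0
```

Run:
```python
from h import *
report((.524,.148,-.115)); s=report((.524,.148,-.13)); print(axis(s))
cv2.imwrite("pics/w10.png",s["img"][:,:,::-1])
```

```text
can [ 0.5252  0.1482 -0.113 ] cost 519.2705882352941 10510 in strip x,y [ 0.0145 -0.0044] dyaw -0.056
tool [0.5231 0.1361 0.2214] t 24.05 F [ 0.96 -0.17 -0.12] tool y dir [ 0.112  0.994 -0.   ] to can in tool xy [-0.0007  0.0122]
can [ 0.5252  0.148  -0.1251] cost 527.756862745098 10513 in strip x,y [ 0.0145 -0.0046] dyaw -0.068
tool [0.5232 0.1362 0.2215] t 24.1 F [-1.02  0.28  0.53] tool y dir [ 0.112  0.994 -0.   ] to can in tool xy [-0.0006  0.012 ]
(array([0.5002, 0.1552]), np.int64(72))
```

View pics/w10.png

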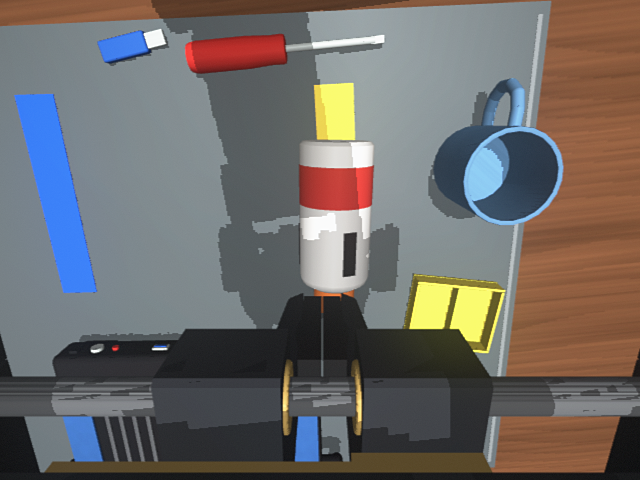

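The can, from (337,142) to (335,290), lies over the yellow strip, whose end shows at (335,110). The mug, tray, screwdriver and USB stick are undisturbed and the gripper is clear.

```bash
python3 -c "
from bench import finish_job; print(finish_job())"
```

```text
the job is handed in; nothing more can be done
None
```

I rolled the can onto the yellow strip and handed the job in. In the last look it lay about 5 mm off the strip's centre line, 15 mm off lengthwise and 0.06 rad off its direction, all within the limits. The real fingertips sat about 40 mm higher than the stated TCP implied, so the reported TCP was near z = 0.054 m while pushing; if the judge uses that reading for the grasp height, it would come out just under the 55 mm limit. No verdict was shown.

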